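# Log the weight of a mortar core and lift it off the balance with tongs

## Robot

A 6-joint arm with a two-finger parallel gripper is mounted at the origin on the work surface. World frame = base frame: x ahead of the robot, y to its left, z up, the work surface at z = 0. Lengths are in m, angles in rad, forces in N, time in s.
With the tool pointing down it reaches from about 0.35 to 0.875 m from the base axis. Payload 15.5 kg.
Tool frame: the origin (TCP) lies at the very end of the fingers, on their centre line; the grasp point (between the pads) lies 19 mm behind it; z points along the fingers, y is the line along which they close (so a half turn about z gives the same grasp; the last joint's range is limited). The gripper opens to 85 mm and grips with 20 to 120 N. Pads are 22 mm wide; open, the fingers measure 114 mm over their backs; the gripper's body (76 mm by 85 mm) begins 54 mm behind the grasp point. The pads swing forward as they close: fully open they stand 13 mm farther back than shut.
Start: joints at [-0.096, 0.494, 1.345, -0, 1.302, -0.096], TCP at [0.625, 0, 0.231] pointing down, gripper open.
Joint ranges: [-2.91, 2.91], [-0.82, 2.16], [0.22, 2.67], [-1.22, 4.37], [0.12, 2.79], [-3.08, 3.08]. Speed limits (rad/s): [1.89, 1.89, 2.57, 3.01, 3.01, 3.01].

## Interface

Orientations are given as a unit quaternion [w, x, y, z].
In Python, from station import monitor, eyes, robot gives the robot as it stands. The module is installed in compiled form; this text tells all that it offers.
- The arm moves only by the tool arm_command, never from a script. Its argument "deltas" is a list of rows, each an object of numbers: "dx", "dy", "dz": the shift along the tool's x, y, z in mm; "wx", "wy", "wz": the turn, a rotation vector about the tool's x, y, z in degrees; "gripper": the opening, from -1 (shut) to 1 (fully open), so that 0 is half open. In form: [{"dx": .., "dy": .., "dz": .., "wx": .., "wy": .., "wz": .., "gripper": ..}, ...]. A call has 1 to 20 rows; each row shifts and turns the commanded pose from where the row before left it, along the tool's axes as they then stand; what a row does not reach is not made up. A row lasts 1/12 s, in which the tool goes at most 41.7 mm and 7.16 degrees, less where a joint would pass 70% of its speed; a pose out of reach is approached as far as the arm can. A call is refused whole if a number of a shift passes 41.7 or a number of a turn 7.16, either way. A call with a gripper value outside its range is refused whole. The fingers move at their own pace and stop on an object; "grip_force" is the grip in N (left out, the last holds). Time passes only in rows, so rows that do not move let the fingers close. It gives the time, the measured TCP pose, the force, the opening and the grip force at its end, in the units of the state.
- monitor.sense(): the state, without advancing time (a new reading comes with each control period).
- eyes.camera(name): name is "scene" or "side" or "wrist"; returns the picture (384x512x3 uint8, red, green, blue); there is no depth.
- eyes.camera_info(name): a dict with "K" (3x3 intrinsics, pixels), "dist" ([k1, k2, p1, p2, k3] as OpenCV has them; the pictures are not rectified), "T" (4x4, takes a point from camera to world coordinates). Camera axes: x right, y down, z forward; pixel columns grow to the right and rows downward; lengths in m; the calibration is good to about 2 mm. A picture is of the moment at which its call begins: read the wrist's pose just before it. camera_info takes no time and is no camera call; for the wrist camera it gives the pose at the moment of the call.
- robot.hand_in(): hands the job in; it is judged then, once.
The state is a dict: "clock": time; "joint_pos": joint angles; "qvel": joint speeds; "joint_torque": joint torques, N m; "ee_pos": TCP position; "tool_rot": TCP orientation; "contact_force": force on the tool from outside, world axes, zero at the start; "ft_torque": the same for the moment, N m; "gripper_width": finger opening in m; "grasp_force": force on a finger pad.
Only numpy, scipy, OpenCV 4.12 (cv2) and the standard library are available. Lean on these libraries where they do the work, as an engineer would, in place of code of your own. Each camera call takes 0.05 s, during which the arm holds its last target. There are 200 camera calls.

## Task

Press the green key of the bench balance fully down and let it spring back, to log the weight of the mortar core that stands on the pan. Then pick up the blue-sleeved tongs, close their jaws round that core and lift it off so that it is at least 10 cm above the pan; it must be touched by the tongs only, never by the robot, and not knocked off the pan, and the other things on the bench stay where they are. Finish while holding it there, still, in the tongs: nothing is put down.

Things in the scene. Friction and masses are not known exactly. Their poses are not given: they have to be found in the camera images.
- balance: light grey bench balance, 240 mm deep (x) by 190 mm wide (y), fixed to the bench. Origin: on the bench under its centre; its front (display and keys) faces -x of its own frame, the robot's side. The housing's flat top is 44 mm above the bench. A round steel pan, 130 mm across, flat and rimless, is centred 35 mm behind the origin (own +x), its top 70 mm above the bench. Only the green key works.
- log_key (a joint): travel of the balance's green key: 0 up, 0.006 m fully down; it springs back up by itself. It starts to move at about 1.5 N and is fully down at about 5 N.
- log_key_top (a point): centre of the top face of the green round key (24 mm across), at the right front of the balance's top (own x -88 mm, y -58 mm), 57 mm above the bench; pressed straight down. A black collar 40 mm across round it stands 10 mm lower.
- core_center (a point): centre of the mortar core on the pan: a grey cylinder, 30 mm across, 32 mm high, about 50 g, standing upright within 25 mm of the middle of the pan; its centre is 86 mm above the bench while it stands there.
- core: the same core; origin at the centre of its underside.
- tongs: the U-bow of the spring tongs, the body that carries both arms. Steel spring tongs, 225 mm long, about 90 g, lying flat on the bench, the two arms side by side. Origin at the underside, on the centre line between the arms at the middle of the blue grip sleeves, close to the centre of mass; x points along the tongs to the jaws, y from the right arm to the left, z up. The arms are upright strips 3 mm thick and 20 mm high, hinged at the bow (x = -95 mm), reaching to x = 105 mm.
- tongs_grip (a point): where to grip the tongs: mid-way between the arms, at the middle of the blue sleeves (60 mm long, 22 mm high), 11 mm above the tongs' underside. Across the outsides of the sleeves they measure 59 mm when sprung open, and 44 mm when the jaws close on a 30 mm core. Squeezing takes about 4 N per side to begin and 10 N when closed on the core; more squeeze than that presses on the core, at about half the extra force. They spring open again when let go.
- tongs_jaw (a point): middle between the two jaw pads, 92 mm ahead (x) of tongs_grip and at the same height. Blue pads 36 mm long (from 74 to 110 mm ahead of tongs_grip) and 22 mm high; the gap between them is 60 mm when open and shrinks by about 2 mm for each 1 mm that the sleeves are squeezed.
- tongs_left: the tongs' left arm (y side). Origin at its hinge on the bow; x along the arm to the jaw. Turned +0.08 rad against the tongs when open, 0 when closed on the core.
- tongs_right: the tongs' right arm (-y side). Origin at its hinge on the bow; x along the arm to the jaw. Turned -0.08 rad against the tongs when open, 0 when closed on the core.
- spare0_center (a point): another grey mortar core, 30 mm across and 32 mm high, standing upright, in the grey plastic tray at the back; the point is its centre. Leave alone.
- spare1_center (a point): a pale mortar core, 30 mm across and 32 mm high, standing upright, in the grey plastic tray at the back; the point is its centre. Leave alone.
- spare2_center (a point): a brownish mortar core, 30 mm across and 32 mm high, standing upright, in the grey plastic tray at the back; the point is its centre. Leave alone.
- tub: clear round plastic tub, 110 mm across, 70 mm high; origin at the centre of its underside. Leave alone.
- roll: white roll of joint tape standing on its end, 110 mm across, 50 mm high; origin at the centre of its underside. Leave alone.
- lid: black plastic disc, the tub's lid, 120 mm across, 8 mm thick, flat on the bench; origin at the centre of its underside. Leave alone.
- trowel: margin trowel with blue handle, 285 mm long, 50 mm wide, up to 28 mm high; origin on the bench between blade (+x) and handle. Leave alone.
Things that resemble listed ones, but are neither listed nor needed, are in the scene too. What is shaped like the tongs but yellow is not meant.

How it is judged:
By the outcome, as a careful person would: the job done as asked, in the order asked, and still so for the second after the job is handed in, while the arm keeps its last pose, push and grip.
It also fails if it takes over 54 s, if anything falls off the work surface, if the arm or the gripper's body presses on something with over 40 N, if the wrist force passes 120 N, or if a joint passes its speed limit or range.

## Working session

There is one attempt and no reset: what is moved stays moved. The work goes in short steps, Python scripts to look and compute and a tool call to move; the robot and the scene stay as the last step left them, time stands still between calls to the robot, and variables do not carry over. Pictures are saved under pics/ and viewed, at most 10 in all, crops included, and the job is handed in when it is done.

Besides the shell and the picture viewer there is one more tool, called after "Emit:" by a JSON object that holds its "op" and its "data", one argument or row to a line. arm_command: Moves the arm, as the interface text tells. Its arguments: {"type":"object","properties":{"deltas":{"type":"array"},"grip_force":{"type":"number"}},"required":["deltas"]}

```bash
mkdir -p pics; cat > h.py <<'E'
import numpy as np, cv2
from station import monitor, eyes, robot
def snap(n,f):
    I=eyes.camera_info(n); im=cv2.cvtColor(eyes.camera(n),cv2.COLOR_RGB2BGR); cv2.imwrite('pics/'+f,im); 
    np.savez('pics/'+f+'.npz',K=np.array(I['K']),dist=np.array(I['dist']),T=np.array(I['T'])); return im
def ray(f,uv):
    d=np.load('pics/'+f+'.npz'); p=cv2.undistortPoints(np.array([[uv]],float),d['K'],d['dist'])[0,0]
    T=d['T']; return T[:3,3],T[:3,:3]@np.array([p[0],p[1],1])
def onz(f,uv,z):
    o,r=ray(f,uv); return o+r*(z-o[2])/r[2]
def pix(f,P):
    d=np.load('pics/'+f+'.npz'); T=np.linalg.inv(d['T'])
    return cv2.projectPoints((T[:3,:3]@np.array(P,float).reshape(-1,3).T+T[:3,3:]).T.copy(),np.zeros(3),np.zeros(3),d['K'],d['dist'])[0][:,0]
E
python3 - <<'E'
from h import *
a=snap('scene','a.png');b=snap('side','b.png');c=snap('wrist','c.png')
for n in 'abc': print(np.load(f'pics/{n}.png.npz')['T'].round(3))
s=monitor.sense();print(s)
cv2.imwrite('pics/ab.png',cv2.resize(np.vstack([np.hstack([a,b])]),(800,300)))
E
```

```text
[[ 0.837  0.318 -0.446  1.229]
 [ 0.548 -0.48   0.685 -1.074]
 [ 0.004 -0.818 -0.576  0.984]
 [ 0.     0.     0.     1.   ]]
[[ 0.929 -0.275  0.249  0.226]
 [-0.371 -0.665  0.648 -0.806]
 [-0.012 -0.694 -0.72   0.971]
 [ 0.     0.     0.     1.   ]]
[[ 1.    -0.     0.     0.625]
 [-0.    -0.962 -0.275  0.069]
 [ 0.     0.275 -0.962  0.373]
 [ 0.     0.     0.     1.   ]]
{'clock': 0.15, 'joint_pos': array([-9.55008821e-02,  4.94083709e-01,  1.34598568e+00, -1.24379782e-06,
        1.30248805e+00, -9.55124604e-02]), 'qvel': array([-1.05039052e-04, -1.40872549e-03, -1.27538052e-03,  1.15211279e-03,
        1.60431036e-03, -7.70326997e-06]), 'joint_torque': array([ 4.76028199e-04, -8.82539248e+01, -3.84067369e+01, -1.70366275e-04,
        7.04737889e-03, -2.97315989e-05]), 'ee_pos': array([6.24726445e-01, 2.84498260e-05, 2.30811383e-01]), 'tool_rot': array([-3.71695928e-04,  7.07102489e-01,  7.07110909e-01, -3.07483603e-04]), 'contact_force': array([ 0.43404295, -0.29634506,  0.02717329]), 'ft_torque': array([ 0.03767025, -0.02284944, -0.02834675]), 'grasp_force': 0.0, 'gripper_width': 0.08515054622453767}
```

View pics/a.png

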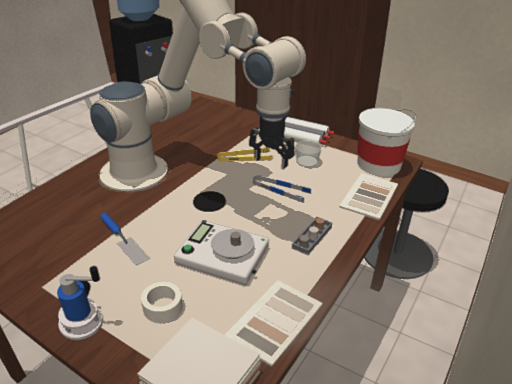

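View pics/b.png

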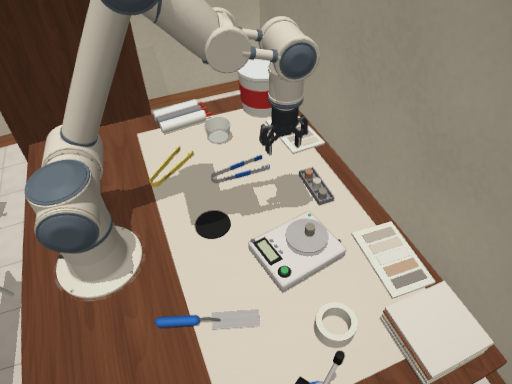

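The scene view (a.png) has the green key at about (187,249), the core on the pan at (236,238), the blue tongs at about (282,188) with the bow at the left end, and the yellow decoy at (245,155). The side view (b.png) has the key at (284,271), the core at (310,230), the blue tongs at (240,168) and the yellow decoy at (172,167). Blue sleeves and pads match the description, so the yellow ones are not meant. Next I'll enlarge and measure.

```bash
python3 - <<'E'
from h import *
for f,(x0,y0,x1,y1) in {'a.png':(170,140,340,290),'b.png':(200,140,370,290)}.items():
    im=cv2.imread('pics/'+f); h=cv2.cvtColor(im,cv2.COLOR_BGR2HSV); print(f)
    for n,lo,hi,z in (('green',(50,120,40),(80,255,255),.057),('blue',(100,130,40),(125,255,255),.022)):
        m=cv2.inRange(h,lo,hi); k,l,s,c=cv2.connectedComponentsWithStats(m)
        for i in range(1,k):
            if s[i,4]>8 and x0<c[i][0]<x1 and y0<c[i][1]<y1: print(n,s[i],c[i].round(1),onz(f,c[i],z).round(4))
a=cv2.imread('pics/a.png')[140:290,170:340];b=cv2.imread('pics/b.png')[140:290,200:370]
cv2.imwrite('pics/crop.png',cv2.resize(np.hstack([a,b]),(800,353),interpolation=cv2.INTER_CUBIC))
E
```

```text
a.png
green [183 245   9   7  42] [187.2 248.1] [ 0.5141 -0.2899  0.057 ]
blue [277 180  14   7  52] [283.4 183.1] [0.5564 0.2234 0.022 ]
blue [271 187  13   8  48] [277.  190.3] [0.5602 0.1691 0.022 ]
blue [302 188   8   5  24] [306.  189.6] [0.6467 0.2318 0.022 ]
b.png
green [280 267   9   8  56] [284.1 270.3] [ 0.5056 -0.2853  0.057 ]
blue [254 156   8   5  25] [257.4 158. ] [0.6327 0.236  0.022 ]
blue [231 162  13   8  46] [236.9 165.2] [0.5451 0.2266 0.022 ]
blue [236 171  14   7  50] [242.5 173.9] [0.5476 0.1728 0.022 ]
```

View pics/crop.png

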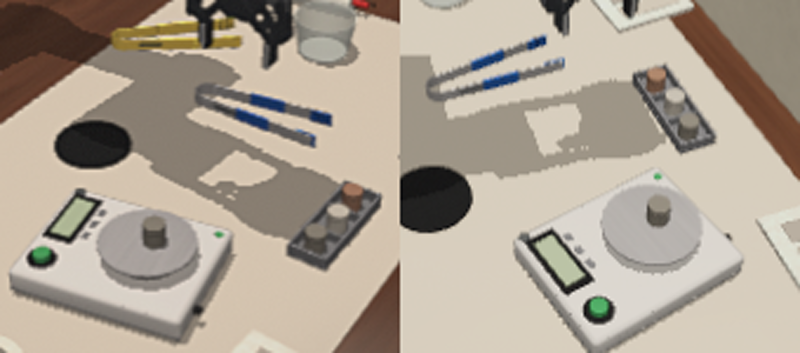

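The crop confirms blue-sleeved tongs with the bow towards the robot and jaws towards +x. The key is the green round button in the black collar, and the grey core stands on the pan. Now I'll triangulate.

```bash
cat >> h.py <<'E'
def tri(obs):
    A=np.zeros((3,3));b=np.zeros(3)
    for f,uv in obs:
        o,r=ray(f,uv); r=r/np.linalg.norm(r); P=np.eye(3)-np.outer(r,r); A+=P;b+=P@o
    return np.linalg.solve(A,b)
E
python3 - <<'E'
from h import *
for n,p,q in (('key',(187.2,248.1),(284.1,270.3)),('coretop',(235.9,233.5),(309.6,224)),('Ls',(283.4,183.1),(236.9,165.2)),('Rs',(277,190.3),(242.5,173.9)),('Lpad',(306,189.6),(257.4,158))):
    print(n,tri([('a.png',p),('b.png',q)]).round(4))
E
```

```text
key [ 0.5076 -0.2817  0.0489]
coretop [ 0.6279 -0.1956  0.103 ]
Ls [0.5486 0.2384 0.0111]
Rs [0.5517 0.1849 0.01  ]
Lpad [0.6384 0.251  0.0081]
```

Emit:
{"op": "arm_command", "data": {
  "deltas": [
    {"dx": -24,"dy": -9.5,"gripper": -1},
    {"dx": -24,"dy": -9.5,"gripper": -1},
    {"dx": -24,"dy": -9.5,"gripper": -1},
    {"dx": -24,"dy": -9.5,"gripper": -1},
    {"dx": -24,"dy": -9.5,"gripper": -1},
    {"dx": -24,"dy": -9.5,"gripper": -1},
    {"dx": -24,"dy": -9.5,"gripper": -1},
    {"dx": -24,"dy": -9.5,"gripper": -1},
    {"dx": -24,"dy": -9.5,"gripper": -1},
    {"dx": -24,"dy": -9.5,"gripper": -1},
    {"dx": -24,"dy": -9.5,"gripper": -1},
    {"dx": -24,"dy": -9.5,"gripper": -1},
    {"gripper": -1},
    {"gripper": -1},
    {"gripper": -1},
    {"gripper": -1}
  ]
}}

```text
schema error: expected keys dx, dy, dz, wx, wy, wz, gripper
```

Emit:
{"op": "arm_command", "data": {
  "deltas": [
    {"dx": -24,"dy": -9.5,"dz": 0,"wx": 0,"wy": 0,"wz": 0,"gripper": -1},
    {"dx": -24,"dy": -9.5,"dz": 0,"wx": 0,"wy": 0,"wz": 0,"gripper": -1},
    {"dx": -24,"dy": -9.5,"dz": 0,"wx": 0,"wy": 0,"wz": 0,"gripper": -1},
    {"dx": -24,"dy": -9.5,"dz": 0,"wx": 0,"wy": 0,"wz": 0,"gripper": -1},
    {"dx": -24,"dy": -9.5,"dz": 0,"wx": 0,"wy": 0,"wz": 0,"gripper": -1},
    {"dx": -24,"dy": -9.5,"dz": 0,"wx": 0,"wy": 0,"wz": 0,"gripper": -1},
    {"dx": -24,"dy": -9.5,"dz": 0,"wx": 0,"wy": 0,"wz": 0,"gripper": -1},
    {"dx": -24,"dy": -9.5,"dz": 0,"wx": 0,"wy": 0,"wz": 0,"gripper": -1},
    {"dx": -24,"dy": -9.5,"dz": 0,"wx": 0,"wy": 0,"wz": 0,"gripper": -1},
    {"dx": -24,"dy": -9.5,"dz": 0,"wx": 0,"wy": 0,"wz": 0,"gripper": -1},
    {"dx": -24,"dy": -9.5,"dz": 0,"wx": 0,"wy": 0,"wz": 0,"gripper": -1},
    {"dx": -24,"dy": -9.5,"dz": 0,"wx": 0,"wy": 0,"wz": 0,"gripper": -1},
    {"dx": 0,"dy": 0,"dz": 0,"wx": 0,"wy": 0,"wz": 0,"gripper": -1},
    {"dx": 0,"dy": 0,"dz": 0,"wx": 0,"wy": 0,"wz": 0,"gripper": -1},
    {"dx": 0,"dy": 0,"dz": 0,"wx": 0,"wy": 0,"wz": 0,"gripper": -1}
  ]
}}

```text
clock: 1.4
ee_pos: [0.511, -0.2875, 0.2311]
tool_rot: [-0.0, 0.707, 0.707, 0.0]
contact_force: [0.5, 0.1, 0.8]
gripper_width: 0.0002
grasp_force: 0.0
```

```bash
cat >> h.py <<'E'
def blobs(f,lo,hi,z,amin=20):
    h=cv2.cvtColor(cv2.imread('pics/'+f),cv2.COLOR_BGR2HSV); k,l,s,c=cv2.connectedComponentsWithStats(cv2.inRange(h,lo,hi))
    for i in range(1,k):
        if s[i,4]>amin: print(s[i],c[i].round(1),onz(f,c[i],z).round(4))
E
python3 - <<'E'
from h import *
s=monitor.sense();print(s['ee_pos'],s['gripper_width'],s['clock'],s['contact_force'])
snap('wrist','d.png'); blobs('d.png',(50,120,40),(80,255,255),.055)
E
```

```text
[ 0.51101445 -0.28754582  0.23110602] 0.00022836497488304422 1.4 [0.49924274 0.06013217 0.77577752]
[243 150  21  23 370] [252.8 161. ] [ 0.5082 -0.2806  0.055 ]
```

View pics/d.png

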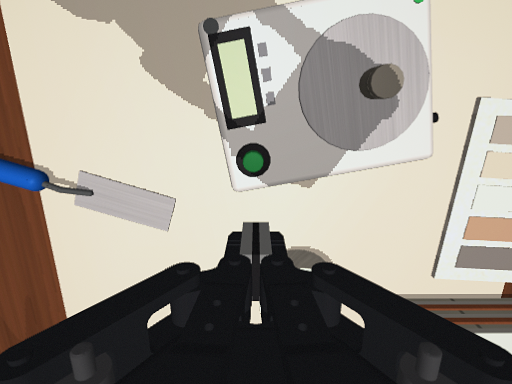

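Wrist view: green key at (253,161), core at about (385,80) on the pan. The key is at (0.508, -0.281). I'll descend onto it.

Emit:
{"op": "arm_command", "data": {
  "deltas": [
    {"dx": 6.5,"dy": -3,"dz": 20,"wx": 0,"wy": 0,"wz": 0,"gripper": -1},
    {"dx": 0,"dy": 0,"dz": 35,"wx": 0,"wy": 0,"wz": 0,"gripper": -1},
    {"dx": 0,"dy": 0,"dz": 35,"wx": 0,"wy": 0,"wz": 0,"gripper": -1},
    {"dx": 0,"dy": 0,"dz": 35,"wx": 0,"wy": 0,"wz": 0,"gripper": -1},
    {"dx": 0,"dy": 0,"dz": 25,"wx": 0,"wy": 0,"wz": 0,"gripper": -1},
    {"dx": 0,"dy": 0,"dz": 12,"wx": 0,"wy": 0,"wz": 0,"gripper": -1},
    {"dx": 0,"dy": 0,"dz": 0,"wx": 0,"wy": 0,"wz": 0,"gripper": -1},
    {"dx": 0,"dy": 0,"dz": 5,"wx": 0,"wy": 0,"wz": 0,"gripper": -1},
    {"dx": 0,"dy": 0,"dz": 4,"wx": 0,"wy": 0,"wz": 0,"gripper": -1},
    {"dx": 0,"dy": 0,"dz": 4,"wx": 0,"wy": 0,"wz": 0,"gripper": -1},
    {"dx": 0,"dy": 0,"dz": 2,"wx": 0,"wy": 0,"wz": 0,"gripper": -1},
    {"dx": 0,"dy": 0,"dz": 2,"wx": 0,"wy": 0,"wz": 0,"gripper": -1},
    {"dx": 0,"dy": 0,"dz": 0,"wx": 0,"wy": 0,"wz": 0,"gripper": -1},
    {"dx": 0,"dy": 0,"dz": 0,"wx": 0,"wy": 0,"wz": 0,"gripper": -1}
  ]
}}

```text
clock: 2.62
ee_pos: [0.5084, -0.2817, 0.0527]
tool_rot: [0.001, 0.707, 0.707, 0.0]
contact_force: [2.9, 1.1, 4.4]
gripper_width: 0.0001
grasp_force: 1.9
```

Emit:
{"op": "arm_command", "data": {
  "deltas": [
    {"dx": 0,"dy": 0,"dz": 2,"wx": 0,"wy": 0,"wz": 0,"gripper": -1},
    {"dx": 0,"dy": 0,"dz": 1,"wx": 0,"wy": 0,"wz": 0,"gripper": -1},
    {"dx": 0,"dy": 0,"dz": 0,"wx": 0,"wy": 0,"wz": 0,"gripper": -1},
    {"dx": 0,"dy": 0,"dz": 0,"wx": 0,"wy": 0,"wz": 0,"gripper": -1}
  ]
}}

```text
clock: 2.95
ee_pos: [0.5086, -0.2818, 0.0507]
tool_rot: [0.001, 0.707, 0.707, 0.0]
contact_force: [-1.6, 5.6, 26.5]
gripper_width: 0.0004
grasp_force: 13.3
```

The key bottomed out against its hard stop at 26 N. I'll release it straight up and travel to the tongs.

Emit:
{"op": "arm_command", "data": {
  "deltas": [
    {"dx": 0,"dy": 0,"dz": -10,"wx": 0,"wy": 0,"wz": 0,"gripper": -1},
    {"dx": 0,"dy": 0,"dz": -35,"wx": 0,"wy": 0,"wz": 0,"gripper": -1},
    {"dx": 0,"dy": 0,"dz": -35,"wx": 0,"wy": 0,"wz": 0,"gripper": -1},
    {"dx": 0,"dy": 0,"dz": -35,"wx": 0,"wy": 0,"wz": 0,"gripper": -1},
    {"dx": 0,"dy": 0,"dz": -35,"wx": 0,"wy": 0,"wz": 0,"gripper": -1},
    {"dx": 0,"dy": 0,"dz": -30,"wx": 0,"wy": 0,"wz": 0,"gripper": -1},
    {"dx": 35,"dy": 3,"dz": 0,"wx": 0,"wy": 0,"wz": 0,"gripper": 1},
    {"dx": 35,"dy": 3,"dz": 0,"wx": 0,"wy": 0,"wz": 0,"gripper": 1},
    {"dx": 35,"dy": 3,"dz": 0,"wx": 0,"wy": 0,"wz": 0,"gripper": 1},
    {"dx": 35,"dy": 3,"dz": 0,"wx": 0,"wy": 0,"wz": 0,"gripper": 1},
    {"dx": 35,"dy": 3,"dz": 0,"wx": 0,"wy": 0,"wz": 0,"gripper": 1},
    {"dx": 35,"dy": 3,"dz": 0,"wx": 0,"wy": 0,"wz": 0,"gripper": 1},
    {"dx": 35,"dy": 3,"dz": 0,"wx": 0,"wy": 0,"wz": 0,"gripper": 1},
    {"dx": 35,"dy": 3,"dz": 0,"wx": 0,"wy": 0,"wz": 0,"gripper": 1},
    {"dx": 35,"dy": 3,"dz": 0,"wx": 0,"wy": 0,"wz": 0,"gripper": 1},
    {"dx": 35,"dy": 3,"dz": 0,"wx": 0,"wy": 0,"wz": 0,"gripper": 1},
    {"dx": 35,"dy": 3,"dz": 0,"wx": 0,"wy": 0,"wz": 0,"gripper": 1},
    {"dx": 35,"dy": 3,"dz": 0,"wx": 0,"wy": 0,"wz": 0,"gripper": 1},
    {"dx": 35,"dy": 3,"dz": 0,"wx": 0,"wy": 0,"wz": 0,"gripper": 1},
    {"dx": 35,"dy": 3,"dz": 0,"wx": 0,"wy": 0,"wz": 0,"gripper": 1}
  ]
}}

```text
clock: 4.62
ee_pos: [0.5495, 0.21, 0.2291]
tool_rot: [-0.0, 0.707, 0.707, -0.0]
contact_force: [1.4, -0.0, 0.1]
gripper_width: 0.0851
grasp_force: 0.0
```

Emit:
{"op": "arm_command", "data": {
  "deltas": [
    {"dx": 0,"dy": 0,"dz": 0,"wx": 0,"wy": 0,"wz": 7,"gripper": 1},
    {"dx": 0,"dy": 0,"dz": 0,"wx": 0,"wy": 0,"wz": 7,"gripper": 1},
    {"dx": 0,"dy": 0,"dz": 0,"wx": 0,"wy": 0,"wz": 7,"gripper": 1},
    {"dx": 0,"dy": 0,"dz": 0,"wx": 0,"wy": 0,"wz": 7,"gripper": 1},
    {"dx": 0,"dy": 0,"dz": 0,"wx": 0,"wy": 0,"wz": 7,"gripper": 1},
    {"dx": 0,"dy": 0,"dz": 0,"wx": 0,"wy": 0,"wz": 7,"gripper": 1},
    {"dx": 0,"dy": 0,"dz": 0,"wx": 0,"wy": 0,"wz": 7,"gripper": 1},
    {"dx": 0,"dy": 0,"dz": 0,"wx": 0,"wy": 0,"wz": 7,"gripper": 1},
    {"dx": 0,"dy": 0,"dz": 0,"wx": 0,"wy": 0,"wz": 7,"gripper": 1},
    {"dx": 0,"dy": 0,"dz": 0,"wx": 0,"wy": 0,"wz": 7,"gripper": 1},
    {"dx": 0,"dy": 0,"dz": 0,"wx": 0,"wy": 0,"wz": 7,"gripper": 1},
    {"dx": 0,"dy": 0,"dz": 0,"wx": 0,"wy": 0,"wz": 7,"gripper": 1},
    {"dx": 0,"dy": 0,"dz": 0,"wx": 0,"wy": 0,"wz": 0,"gripper": 1},
    {"dx": 0,"dy": 0,"dz": 0,"wx": 0,"wy": 0,"wz": 0,"gripper": 1}
  ]
}}

```text
clock: 5.78
ee_pos: [0.5498, 0.2083, 0.2291]
tool_rot: [0.0, 0.999, 0.054, -0.0]
contact_force: [0.9, 0.7, -0.5]
gripper_width: 0.0854
grasp_force: 0.0
```

```bash
python3 - <<'E'
from h import *
s=monitor.sense();print(s['joint_pos'],s['ee_pos'],s['tool_rot'],s['clock'])
snap('wrist','e.png'); blobs('e.png',(100,130,40),(125,255,255),.02)
E
```

```text
[ 2.60663553e-01  4.43610399e-01  1.44230260e+00 -1.89633117e-04
  1.25630707e+00  1.72298197e+00] [0.54976787 0.20826193 0.22910386] [ 1.52540740e-04  9.98527783e-01  5.42416777e-02 -2.88567408e-04] 5.7833
[226  63   5  34 106] [228.   79.4] [0.6414 0.2489 0.02  ]
[279  67   8  32 106] [282.5  83.2] [0.6439 0.1866 0.02  ]
[227 134   7  49 212] [230.  157.2] [0.5522 0.2391 0.02  ]
[269 137  11  48 230] [273.6 160.4] [0.5541 0.1856 0.02  ]
```

View pics/e.png

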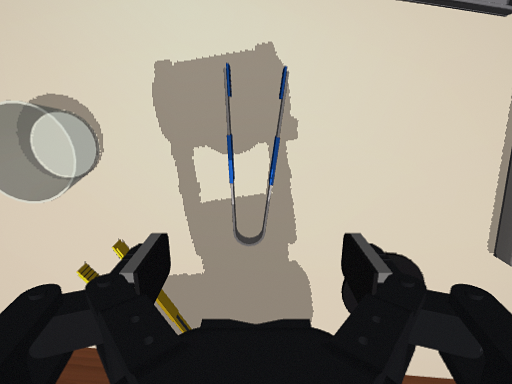

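The wrist view shows blue sleeves at (230,157) and (274,160), pads at (228,79) and (283,83), and the yellow decoy well behind at lower left. The tongs' grip is at (0.553, 0.212) with a yaw of 3.5°. I'll align, descend, and squeeze to about 54 mm.

Emit:
{"op": "arm_command", "data": {
  "deltas": [
    {"dx": 0,"dy": 0,"dz": 0,"wx": 0,"wy": 0,"wz": 2.7,"gripper": 1},
    {"dx": 3.7,"dy": -3.9,"dz": 25,"wx": 0,"wy": 0,"wz": 0,"gripper": 1},
    {"dx": 0,"dy": 0,"dz": 35,"wx": 0,"wy": 0,"wz": 0,"gripper": 1},
    {"dx": 0,"dy": 0,"dz": 35,"wx": 0,"wy": 0,"wz": 0,"gripper": 1},
    {"dx": 0,"dy": 0,"dz": 35,"wx": 0,"wy": 0,"wz": 0,"gripper": 1},
    {"dx": 0,"dy": 0,"dz": 35,"wx": 0,"wy": 0,"wz": 0,"gripper": 1},
    {"dx": 0,"dy": 0,"dz": 30,"wx": 0,"wy": 0,"wz": 0,"gripper": 1},
    {"dx": 0,"dy": 0,"dz": 20,"wx": 0,"wy": 0,"wz": 0,"gripper": 1},
    {"dx": 0,"dy": 0,"dz": 10,"wx": 0,"wy": 0,"wz": 0,"gripper": 1},
    {"dx": 0,"dy": 0,"dz": 2,"wx": 0,"wy": 0,"wz": 0,"gripper": 1},
    {"dx": 0,"dy": 0,"dz": 0,"wx": 0,"wy": 0,"wz": 0,"gripper": 1},
    {"dx": 0,"dy": 0,"dz": 0,"wx": 0,"wy": 0,"wz": 0,"gripper": 0.5},
    {"dx": 0,"dy": 0,"dz": 0,"wx": 0,"wy": 0,"wz": 0,"gripper": 0.35},
    {"dx": 0,"dy": 0,"dz": 0,"wx": 0,"wy": 0,"wz": 0,"gripper": 0.27},
    {"dx": 0,"dy": 0,"dz": 0,"wx": 0,"wy": 0,"wz": 0,"gripper": 0.27},
    {"dx": 0,"dy": 0,"dz": 0,"wx": 0,"wy": 0,"wz": 0,"gripper": 0.27},
    {"dx": 0,"dy": 0,"dz": 0,"wx": 0,"wy": 0,"wz": 0,"gripper": 0.27}
  ],
  "grip_force": 20
}}

```text
clock: 7.25
ee_pos: [0.5545, 0.213, 0.0039]
tool_rot: [-0.0, 1.0, 0.029, 0.001]
contact_force: [-0.6, 0.4, 8.7]
gripper_width: 0.0542
grasp_force: 7.4
```

Emit:
{"op": "arm_command", "data": {
  "deltas": [
    {"dx": 0,"dy": 0,"dz": -2,"wx": 0,"wy": 0,"wz": 0,"gripper": 0.25},
    {"dx": 0,"dy": 0,"dz": -3,"wx": 0,"wy": 0,"wz": 0,"gripper": 0.25},
    {"dx": 0,"dy": 0,"dz": -4,"wx": 0,"wy": 0,"wz": 0,"gripper": 0.25},
    {"dx": 0,"dy": 0,"dz": -6,"wx": 0,"wy": 0,"wz": 0,"gripper": 0.25},
    {"dx": 0,"dy": 0,"dz": -10,"wx": 0,"wy": 0,"wz": 0,"gripper": 0.25},
    {"dx": 0,"dy": 0,"dz": -15,"wx": 0,"wy": 0,"wz": 0,"gripper": 0.25},
    {"dx": 0,"dy": 0,"dz": -20,"wx": 0,"wy": 0,"wz": 0,"gripper": 0.25},
    {"dx": 0,"dy": 0,"dz": -20,"wx": 0,"wy": 0,"wz": 0,"gripper": 0.25},
    {"dx": 0,"dy": 0,"dz": -20,"wx": 0,"wy": 0,"wz": 0,"gripper": 0.25},
    {"dx": 0,"dy": 0,"dz": 0,"wx": 0,"wy": 0,"wz": 0,"gripper": 0.25},
    {"dx": 0,"dy": 0,"dz": 0,"wx": 0,"wy": 0,"wz": 0,"gripper": 0.25}
  ]
}}

```text
clock: 8.17
ee_pos: [0.5542, 0.2128, 0.1039]
tool_rot: [-0.0, 1.0, 0.029, 0.001]
contact_force: [0.3, 1.4, -1.4]
gripper_width: 0.0534
grasp_force: 5.5
```

```bash
python3 - <<'E'
from h import *
snap('wrist','f.png'); b=snap('side','g.png');
cv2.imwrite('pics/fg.png',np.hstack([cv2.imread('pics/f.png')[:,100:400],cv2.resize(b[80:208,170:330],(480,384))]))
blobs('f.png',(100,130,40),(125,255,255),.125)
E
```

```text
[ 178    0   27  102 1427] [190.9  51.4] [0.6413 0.2419 0.125 ]
[ 303    0   24  100 1339] [314.9  50.2] [0.6444 0.1944 0.125 ]
[ 195  189   27  120 1802] [209.2 249.5] [0.5574 0.2337 0.125 ]
[ 291  188   25  121 1785] [302.4 248.5] [0.5604 0.1907 0.125 ]
```

View pics/fg.png

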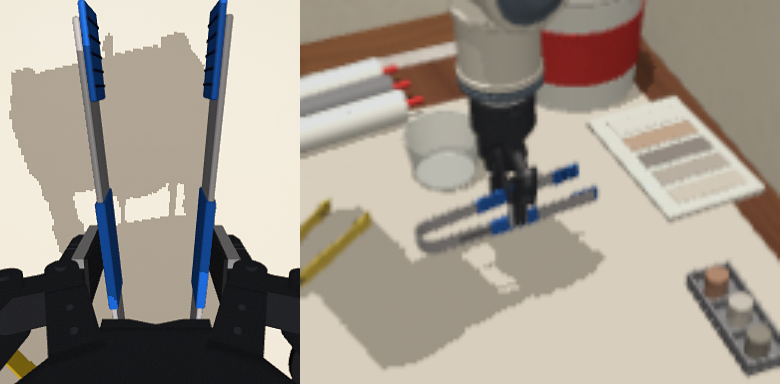

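The tongs are held level between the fingers, with sleeves at (109,250) and (202,250) in the left crop and the pads at the top. Nothing else moved. Now I'll raise them and go over the core.

Emit:
{"op": "arm_command", "data": {
  "deltas": [
    {"dx": 0,"dy": 0,"dz": -16,"wx": 0,"wy": 0,"wz": 0,"gripper": 0.25},
    {"dx": 0,"dy": 0,"dz": -24,"wx": 0,"wy": 0,"wz": 0,"gripper": 0.25},
    {"dx": 0,"dy": 0,"dz": -24,"wx": 0,"wy": 0,"wz": 0,"gripper": 0.25},
    {"dx": -1,"dy": 10,"dz": -20,"wx": 0,"wy": 0,"wz": 0,"gripper": 0.25},
    {"dx": -2,"dy": 20,"dz": -12,"wx": 0,"wy": 0,"wz": 0,"gripper": 0.25},
    {"dx": -3,"dy": 30,"dz": 0,"wx": 0,"wy": 0,"wz": 0,"gripper": 0.25},
    {"dx": -3,"dy": 30,"dz": 0,"wx": 0,"wy": 0,"wz": 0,"gripper": 0.25},
    {"dx": -3,"dy": 30,"dz": 0,"wx": 0,"wy": 0,"wz": 0,"gripper": 0.25},
    {"dx": -3,"dy": 30,"dz": 0,"wx": 0,"wy": 0,"wz": 0,"gripper": 0.25},
    {"dx": -3,"dy": 30,"dz": 0,"wx": 0,"wy": 0,"wz": 0,"gripper": 0.25},
    {"dx": -3,"dy": 30,"dz": 0,"wx": 0,"wy": 0,"wz": 0,"gripper": 0.25},
    {"dx": -3,"dy": 30,"dz": 0,"wx": 0,"wy": 0,"wz": 0,"gripper": 0.25},
    {"dx": -3,"dy": 30,"dz": 0,"wx": 0,"wy": 0,"wz": 0,"gripper": 0.25},
    {"dx": -3,"dy": 30,"dz": 0,"wx": 0,"wy": 0,"wz": 0,"gripper": 0.25},
    {"dx": -3,"dy": 30,"dz": 0,"wx": 0,"wy": 0,"wz": 0,"gripper": 0.25},
    {"dx": -3,"dy": 30,"dz": 0,"wx": 0,"wy": 0,"wz": 0,"gripper": 0.25},
    {"dx": -3,"dy": 30,"dz": 0,"wx": 0,"wy": 0,"wz": 0,"gripper": 0.25},
    {"dx": -2,"dy": 15,"dz": 0,"wx": 0,"wy": 0,"wz": 0,"gripper": 0.25},
    {"dx": 0,"dy": 7,"dz": 0,"wx": 0,"wy": 0,"wz": 0,"gripper": 0.25},
    {"dx": 0,"dy": 0,"dz": 0,"wx": 0,"wy": 0,"wz": 0,"gripper": 0.25}
  ]
}}

```text
clock: 9.93
ee_pos: [0.5359, -0.2021, 0.1974]
tool_rot: [-0.0, 1.0, 0.028, -0.001]
contact_force: [-0.6, -0.0, -0.2]
gripper_width: 0.0534
grasp_force: 5.5
```

```bash
python3 - <<'E'
from h import *
s=monitor.sense();print(s['ee_pos'],s['tool_rot'],s['gripper_width'],s['clock'])
snap('wrist','i.png'); blobs('i.png',(100,130,40),(125,255,255),s['ee_pos'][2]+.018)
E
```

```text
[ 0.53588671 -0.20211239  0.19740764] [-2.76839046e-04  9.99609751e-01  2.79266531e-02 -6.09366124e-04] 0.05337761718145228 9.9333
[ 174    0   30  103 1579] [188.7  49.9] [ 0.6241 -0.1717  0.2154]
[ 305    0   26  102 1470] [317.5  49.2] [ 0.6271 -0.2221  0.2154]
[ 291  187   26  118 1721] [302.2 246.3] [ 0.5417 -0.2246  0.2154]
[ 195  188   27  118 1767] [209.2 247.3] [ 0.5388 -0.1808  0.2154]
```

View pics/i.png

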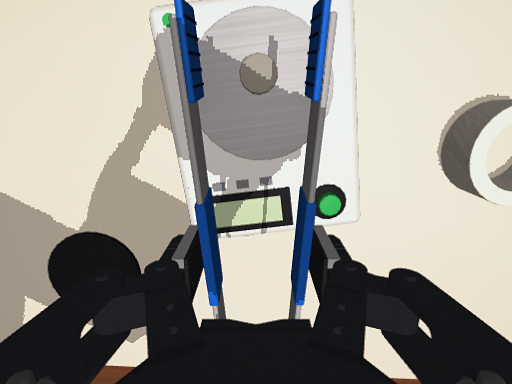

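Core is at about (258,72) between the jaws, and nearly centred. I'll measure it.

```bash
python3 - <<'E'
from h import *
im=cv2.imread('pics/i.png'); h=cv2.cvtColor(im,cv2.COLOR_BGR2HSV)
m=cv2.inRange(h[40:110,225:295],(5,35,30),(30,255,150))
k,l,s,c=cv2.connectedComponentsWithStats(m); i=1+s[1:,4].argmax(); print(s[i],c[i]+[225,40])
s0=s[i]
def err(p):
    t=np.linspace(0,6.283,60); P=[(p[0]+.015*np.cos(a),p[1]+.015*np.sin(a),z) for z in(.07,.102) for a in t]
    q=pix('i.png',P); return np.r_[q.min(0),q.max(0)]-np.r_[s0[0]+225,s0[1]+40,s0[0]+s0[2]+224,s0[1]+s0[3]+39]
from scipy.optimize import least_squares
r=least_squares(err,(.628,-.196)); print(r.x,r.fun)
print(onz('i.png',(258,72),.102))
E
```

```text
[ 16  30  36  24 215] [260.17209302  84.84186047]
[ 0.62074041 -0.20039404] [-1.94686748 -8.45381196  1.92576862  9.65801689]
[ 0.62826747 -0.19958144  0.102     ]
```

```bash
python3 - <<'E'
from h import *
from scipy.optimize import least_squares
t=np.linspace(0,6.283,60)
def err(p):
    q=pix('i.png',[(p[0]+.015*np.cos(a),p[1]+.015*np.sin(a),z) for z in(.07,.102) for a in t]); return np.r_[q.min(0),q.max(0)]-[240,53,277,93.5]
r=least_squares(err,(.628,-.196)); print(r.x,r.fun)
e=np.array([.5359,-.2021]);y=2*np.arctan2(.0279,.9996);d=r.x-e
print(y,d@[np.cos(y),np.sin(y)],-(d@[-np.sin(y),np.cos(y)]))
E
```

```text
[ 0.62741481 -0.20001191] [-1.0953134  -1.03637792  1.09501453  1.31154113]
0.05580783988941621 0.09148880757924757 0.00301975490242911
```

Emit:
{"op": "arm_command", "data": {
  "deltas": [
    {"dx": 0,"dy": 3,"dz": 8,"wx": 0,"wy": 0,"wz": 0,"gripper": 0.25},
    {"dx": 0,"dy": 0,"dz": 14,"wx": 0,"wy": 0,"wz": 0,"gripper": 0.25},
    {"dx": 0,"dy": 0,"dz": 16,"wx": 0,"wy": 0,"wz": 0,"gripper": 0.25},
    {"dx": 0,"dy": 0,"dz": 16,"wx": 0,"wy": 0,"wz": 0,"gripper": 0.25},
    {"dx": 0,"dy": 0,"dz": 14,"wx": 0,"wy": 0,"wz": 0,"gripper": 0.25},
    {"dx": 0,"dy": 0,"dz": 8,"wx": 0,"wy": 0,"wz": 0,"gripper": 0.25},
    {"dx": 0,"dy": 0,"dz": 4,"wx": 0,"wy": 0,"wz": 0,"gripper": 0.25},
    {"dx": 0,"dy": 0,"dz": 0,"wx": 0,"wy": 0,"wz": 0,"gripper": 0.25},
    {"dx": 0,"dy": 0,"dz": 0,"wx": 0,"wy": 0,"wz": 0,"gripper": 0.25}
  ]
}}

```text
clock: 10.73
ee_pos: [0.5367, -0.2038, 0.1186]
tool_rot: [0.0, 1.0, 0.029, 0.0]
contact_force: [0.7, -0.6, -0.4]
gripper_width: 0.0537
grasp_force: 5.5
```

```bash
python3 - <<'E'
from h import *
w=snap('wrist','j.png'); b=snap('side','k.png'); a=snap('scene','l.png')
r=lambda x:cv2.resize(x,(300,300),interpolation=cv2.INTER_CUBIC)
cv2.imwrite('pics/jk.png',np.hstack([w[:150,150:350].repeat(2,0)[:300][:, :200],r(b[180:280,240:340]),r(a[180:280,180:280])]))
E
```

```text
(no output)
```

View pics/jk.png

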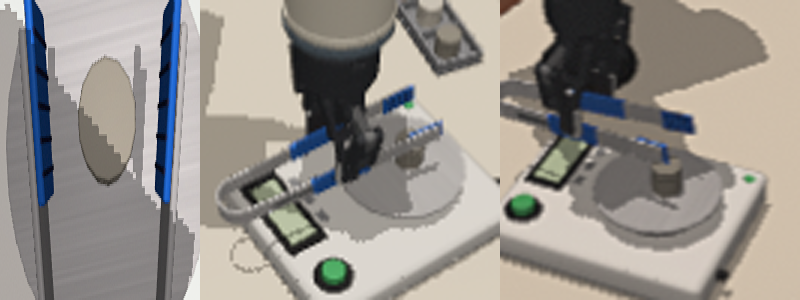

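The core sits between the jaws, about 1.5 mm off centre to the right, with clearance on both sides, and the tongs look level. I'll correct, descend and close slowly.

Emit:
{"op": "arm_command", "data": {
  "deltas": [
    {"dx": 0,"dy": 1.5,"dz": 4,"wx": 0,"wy": 0,"wz": 0,"gripper": 0.25},
    {"dx": 0,"dy": 0,"dz": 8,"wx": 0,"wy": 0,"wz": 0,"gripper": 0.25},
    {"dx": 0,"dy": 0,"dz": 9,"wx": 0,"wy": 0,"wz": 0,"gripper": 0.25},
    {"dx": 0,"dy": 0,"dz": 9,"wx": 0,"wy": 0,"wz": 0,"gripper": 0.25},
    {"dx": 0,"dy": 0,"dz": 5,"wx": 0,"wy": 0,"wz": 0,"gripper": 0.25},
    {"dx": 0,"dy": 0,"dz": 3,"wx": 0,"wy": 0,"wz": 0,"gripper": 0.25},
    {"dx": 0,"dy": 0,"dz": 0,"wx": 0,"wy": 0,"wz": 0,"gripper": 0.25},
    {"dx": 0,"dy": 0,"dz": 0,"wx": 0,"wy": 0,"wz": 0,"gripper": 0.21},
    {"dx": 0,"dy": 0,"dz": 0,"wx": 0,"wy": 0,"wz": 0,"gripper": 0.17},
    {"dx": 0,"dy": 0,"dz": 0,"wx": 0,"wy": 0,"wz": 0,"gripper": 0.14},
    {"dx": 0,"dy": 0,"dz": 0,"wx": 0,"wy": 0,"wz": 0,"gripper": 0.11},
    {"dx": 0,"dy": 0,"dz": 0,"wx": 0,"wy": 0,"wz": 0,"gripper": 0.09},
    {"dx": 0,"dy": 0,"dz": 0,"wx": 0,"wy": 0,"wz": 0,"gripper": 0.09},
    {"dx": 0,"dy": 0,"dz": 0,"wx": 0,"wy": 0,"wz": 0,"gripper": 0.09}
  ],
  "grip_force": 20
}}

```text
clock: 12.05
ee_pos: [0.5365, -0.2056, 0.0804]
tool_rot: [0.0, 1.0, 0.029, 0.0]
contact_force: [0.1, 0.3, -0.8]
gripper_width: 0.0468
grasp_force: 8.0
```

```bash
python3 - <<'E'
from h import *
w=snap('wrist','m.png'); b=snap('side','n.png'); a=snap('scene','o.png')
r=lambda x:cv2.resize(x,(300,300),interpolation=cv2.INTER_CUBIC)
cv2.imwrite('pics/mn.png',np.hstack([w[:150,150:350].repeat(2,0)[:300][:, :200],r(b[180:280,240:340]),r(a[180:280,180:280])]))
E
```

```text
(no output)
```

View pics/mn.png

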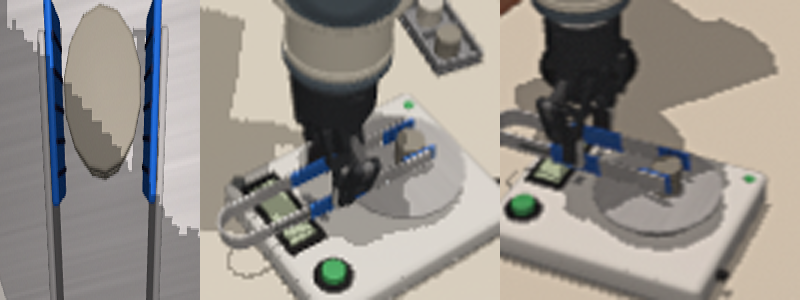

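The core is centred between the jaws (x 63–140 between pads at 60 and 146) and level with the pads. I'll close fully.

Emit:
{"op": "arm_command", "data": {
  "deltas": [
    {"dx": 0,"dy": 0,"dz": 0,"wx": 0,"wy": 0,"wz": 0,"gripper": 0.07},
    {"dx": 0,"dy": 0,"dz": 0,"wx": 0,"wy": 0,"wz": 0,"gripper": 0.05},
    {"dx": 0,"dy": 0,"dz": 0,"wx": 0,"wy": 0,"wz": 0,"gripper": 0.03},
    {"dx": 0,"dy": 0,"dz": 0,"wx": 0,"wy": 0,"wz": 0,"gripper": 0.01},
    {"dx": 0,"dy": 0,"dz": 0,"wx": 0,"wy": 0,"wz": 0,"gripper": -0.02},
    {"dx": 0,"dy": 0,"dz": 0,"wx": 0,"wy": 0,"wz": 0,"gripper": -0.1},
    {"dx": 0,"dy": 0,"dz": 0,"wx": 0,"wy": 0,"wz": 0,"gripper": -0.2},
    {"dx": 0,"dy": 0,"dz": 0,"wx": 0,"wy": 0,"wz": 0,"gripper": -0.2},
    {"dx": 0,"dy": 0,"dz": 0,"wx": 0,"wy": 0,"wz": 0,"gripper": -0.2},
    {"dx": 0,"dy": 0,"dz": 0,"wx": 0,"wy": 0,"wz": 0,"gripper": -0.2}
  ],
  "grip_force": 24
}}

```text
clock: 13.03
ee_pos: [0.5365, -0.2055, 0.0803]
tool_rot: [-0.0, 1.0, 0.029, -0.0]
contact_force: [-0.7, 0.7, 0.5]
gripper_width: 0.0431
grasp_force: 25.7
```

Emit:
{"op": "arm_command", "data": {
  "deltas": [
    {"dx": 0,"dy": 0,"dz": -2,"wx": 0,"wy": 0,"wz": 0,"gripper": -0.2},
    {"dx": 0,"dy": 0,"dz": -4,"wx": 0,"wy": 0,"wz": 0,"gripper": -0.2},
    {"dx": 0,"dy": 0,"dz": -6,"wx": 0,"wy": 0,"wz": 0,"gripper": -0.2},
    {"dx": 0,"dy": 0,"dz": -8,"wx": 0,"wy": 0,"wz": 0,"gripper": -0.2},
    {"dx": 0,"dy": 0,"dz": -10,"wx": 0,"wy": 0,"wz": 0,"gripper": -0.2},
    {"dx": 0,"dy": 0,"dz": -12,"wx": 0,"wy": 0,"wz": 0,"gripper": -0.2},
    {"dx": 0,"dy": 0,"dz": -12,"wx": 0,"wy": 0,"wz": 0,"gripper": -0.2},
    {"dx": 0,"dy": 0,"dz": -12,"wx": 0,"wy": 0,"wz": 0,"gripper": -0.2},
    {"dx": 0,"dy": 0,"dz": -12,"wx": 0,"wy": 0,"wz": 0,"gripper": -0.2},
    {"dx": 0,"dy": 0,"dz": -12,"wx": 0,"wy": 0,"wz": 0,"gripper": -0.2},
    {"dx": 0,"dy": 0,"dz": -12,"wx": 0,"wy": 0,"wz": 0,"gripper": -0.2},
    {"dx": 0,"dy": 0,"dz": -12,"wx": 0,"wy": 0,"wz": 0,"gripper": -0.2},
    {"dx": 0,"dy": 0,"dz": -12,"wx": 0,"wy": 0,"wz": 0,"gripper": -0.2},
    {"dx": 0,"dy": 0,"dz": -8,"wx": 0,"wy": 0,"wz": 0,"gripper": -0.2},
    {"dx": 0,"dy": 0,"dz": -4,"wx": 0,"wy": 0,"wz": 0,"gripper": -0.2},
    {"dx": 0,"dy": 0,"dz": -2,"wx": 0,"wy": 0,"wz": 0,"gripper": -0.2},
    {"dx": 0,"dy": 0,"dz": 0,"wx": 0,"wy": 0,"wz": 0,"gripper": -0.2},
    {"dx": 0,"dy": 0,"dz": 0,"wx": 0,"wy": 0,"wz": 0,"gripper": -0.2},
    {"dx": 0,"dy": 0,"dz": 0,"wx": 0,"wy": 0,"wz": 0,"gripper": -0.2},
    {"dx": 0,"dy": 0,"dz": 0,"wx": 0,"wy": 0,"wz": 0,"gripper": -0.2}
  ]
}}

```text
clock: 14.7
ee_pos: [0.5363, -0.2054, 0.2197]
tool_rot: [-0.0, 1.0, 0.029, -0.0]
contact_force: [-0.2, 0.0, -0.9]
gripper_width: 0.0428
grasp_force: 25.5
```

```bash
python3 - <<'E'
from h import *
w=snap('wrist','p.png'); b=snap('side','q.png'); a=snap('scene','r.png')
r=lambda x:cv2.resize(x,(300,300),interpolation=cv2.INTER_CUBIC)
cv2.imwrite('pics/pq.png',np.hstack([w[:150,150:350].repeat(2,0)[:300][:, :200],r(b[130:290,210:370]),r(a[130:290,150:310])]))
E
```

```text
(no output)
```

View pics/pq.png

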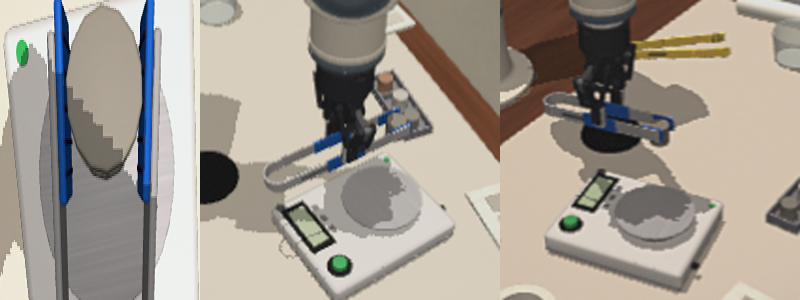

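The core is held in the jaws about 14 cm above the empty pan, still upright, and the key is back up. Handing in.

```bash
python3 -c "
from station import robot; print(robot.hand_in())"
```

```text
the job is handed in; nothing more can be done
None
```

I pressed the green key fully down and it sprang back. The core is now held still in the blue tongs, about 14 cm above the pan, and the job was handed in at about 15 s; the judge's verdict was not returned.

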